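# Lock the peg gauge on the sample peg

## Task

New pegs for the pegboard are to be cut to the length of the sample peg that stands under the foot of the peg gauge. Press the gauge's sprung sliding leg down by its thumb rest until the foot sits on the peg, which brings the leg to that peg's length mark, and while holding it down there squeeze the red cam lever fully closed against the thumb rest. Finish while still holding: keep pressing on the thumb rest and squeezing the lever, do not let go; leave the sample peg standing and everything else on the ledge alone.

Things in the scene. Friction and masses are not known exactly. Their poses are not given: they have to be found in the camera images.
- gauge: peg-length gauge, fixed on the ledge: dark base plate 170 x 90 x 10 mm and an upright steel column 16 mm thick, its top at 185 mm. Origin on the ledge at the column's axis, z up, +x to the anvil, -x (roughly to the robot) to the thumb rest and lever. An aluminium carriage 40 mm high slides on the column; it carries the leg and foot on the +x side, thumb rest and lever on the -x side.
- anvil (a point): centre of the top of the round anvil (46 mm across, top 16 mm above the ledge), 62 mm from the column along the gauge's +x; the sample peg stands on it within 3 mm of the centre.
- leg_height (a joint): height of the foot above the anvil in m: 0.095 at the upper stop, where a spring in the column holds it; pushing the carriage down takes 3 to 5 N. It reads the peg's length (0.055, 0.067, 0.080) once the foot sits on the peg; the carriage's lower edge then stands at the length mark (ring) of the peg's colour on the column.
- foot (a point): centre of the underside of the leg's round foot, 28 mm across, right above the anvil (62 mm from the column along the gauge's +x); moves with the carriage.
- gauge_leg: aluminium sliding leg: carriage, foot and thumb rest. The thumb rest is on the carriage, moves with it; axes as the gauge's, origin on the column's axis level with the pad's top. An upright fin (x -100 to -12, y -14 to -6 mm, 22 mm high above the pad) with a level pad plate on its -y side (x -96 to -44, y -62 to -14 mm). One finger presses on the pad and bears on the fin's -y face while the other squeezes the lever from the +y side.
- thumb_pad (a point): centre of the black thumb pad on its top face (x -70, y -38 mm from the column in the gauge's axes). The middle between the outer faces of the fin and of the closed lever lies 34 mm from here along the gauge's +y.
- cam_lever: red grip of the cam lever, 8 mm thick, 3 to 21 mm above the pad's level, 20 to 78 mm from the hinge pin. Origin on the pin (x -24, y +2 mm in the sliding leg's frame), its -x along the lever. Closed, it lies 4 mm beside the fin, outer face at y +6 mm: fin and lever are then 20 mm wide together; open, up to 42 mm at 47 mm from the pin. Nothing is below it.
- lever_grip (a point): middle of the red lever grip, 47 mm from the hinge pin, 12 mm above the pad's level.
- lever_angle (a joint): angle of the cam lever in rad about the upright pin: 0 fully closed (at its stop, parallel to the fin), grows as it opens to the gauge's +y; starts at 0.28 to 0.40 and stays where left. Its eccentric grips the column as it closes, taking 10 to 15 N at the lever grip, and snaps just over centre; closed, it locks the leg.
- peg_short: wooden dowel peg, 18 mm in diameter, 55 mm long, yellow band near its top; origin at the centre of its underside, z along the peg. Any one of the three pegs may be the sample that stands on the gauge's anvil (under the foot); the other two stand in the holes of the peg block.
- peg_mid: wooden dowel peg, 18 mm in diameter, 67 mm long, blue band near its top; origin at the centre of its underside, z along the peg. Any one of the three pegs may be the sample that stands on the gauge's anvil (under the foot); the other two stand in the holes of the peg block.
- peg_long: wooden dowel peg, 18 mm in diameter, 80 mm long, red band near its top; origin at the centre of its underside, z along the peg. Any one of the three pegs may be the sample that stands on the gauge's anvil (under the foot); the other two stand in the holes of the peg block.
- peg_block: wooden rest block 60 x 130 x 36 mm with two holes for spare pegs; origin at the centre of its underside; leave it alone.
- jar: glass jar with a dark twist cap, 80 mm across, 115 mm high; origin under its centre; leave it alone.
- torch: black torch standing on its head, 44 mm across, 150 mm high; origin under its centre; leave it alone.
- dish: speckled ceramic ring dish, 100 mm across, 24 mm high; origin under its centre; leave it alone.
- keys: steel key ring with two brass keys lying flat, 85 mm long; origin at the ring's centre; leave it alone.
- whistle: blue plastic whistle, 43 mm long, 22 mm high; origin under its round chamber; leave it alone.
Mind the look-alikes: they are no part of the job. Of the things that look like the gauge, the middle-sized one is meant.

How it is judged (in metres and radians):
On the way, in this order (a step that is already met when the one before it is completed fails the run):
1. the foot sits on the sample peg while the cam lever is still open (((z of foot in the frame of peg_short between 0.053 and 0.057 m and horizontal distance between foot and peg_short below 0.012 m) or (z of foot in the frame of peg_mid between 0.065 and 0.069 m and horizontal distance between foot and peg_mid below 0.012 m) or (z of foot in the frame of peg_long between 0.078 and 0.082 m and horizontal distance between foot and peg_long below 0.012 m)) and value of joint lever_angle above 0.15 rad), for 0.2 s.
2. the cam lever is closed with the foot on the peg, one finger on the thumb rest and one on the lever (((z of foot in the frame of peg_short between 0.053 and 0.057 m and horizontal distance between foot and peg_short below 0.012 m) or (z of foot in the frame of peg_mid between 0.065 and 0.069 m and horizontal distance between foot and peg_mid below 0.012 m) or (z of foot in the frame of peg_long between 0.078 and 0.082 m and horizontal distance between foot and peg_long below 0.012 m)) and value of joint lever_angle below 0.06 rad and (contact force between the fingers and gauge_leg_c0 above 1 N or contact force between the fingers and gauge_leg_c1 above 1 N) and contact force between the fingers and cam_lever above 2 N), for 0.2 s.
At the end, for the whole second after the job is handed in: foot within 2 mm of the top of the upright sample peg and at rest; cam lever within 0.06 rad of closed; fingers still press the thumb rest (over 1 N) and the red lever (over 2 N); no peg tilted over 0.15 rad; nothing else on the ledge moved over 30 mm (all of step 2 and velocity of joint leg_height between -0.01 and 0.01 m/s and angle between each of peg_short, peg_mid, peg_long's own z axis and vertical below 0.15 rad and distance of each of jar, torch, dish, keys, whistle, peg_block from where it was at the start of the episode below 0.03 m); the arm keeps its last pose, push and grip.
It fails at once if the cam lever more than half closed while the foot is not on the peg (4 mm or more off it) (value of joint lever_angle below 0.14 rad and not ((z of foot in the frame of peg_short between 0.051 and 0.059 m and horizontal distance between foot and peg_short below 0.012 m) or (z of foot in the frame of peg_mid between 0.063 and 0.071 m and horizontal distance between foot and peg_mid below 0.012 m) or (z of foot in the frame of peg_long between 0.076 and 0.084 m and horizontal distance between foot and peg_long below 0.012 m))).
It fails at once if a peg knocked over (angle between any of peg_short, peg_mid, peg_long's own z axis and vertical above 0.5 rad).
It fails at once if the jar, torch, ring dish, keys or whistle moved by more than 30 mm (distance of any of jar, torch, dish, keys, whistle from where it was at the start of the episode above 0.03 m).
It also fails if it takes over 32 s, if anything falls off the work surface, if the arm or the gripper's body presses on something with over 40 N, if the wrist force passes 120 N, or if a joint passes its speed limit or range.

## Robot

A 6-joint arm with a two-finger parallel gripper is mounted at the origin on the work surface. World frame = base frame: x ahead of the robot, y to its left, z up, the work surface at z = 0. Lengths are in m, angles in degrees, forces in N, time in s.
With the tool pointing down it reaches from about 0.275 to 0.725 m from the base axis. Payload 15.9 kg.
Tool frame: the origin (TCP) lies between the finger pads; the fingertips stand 19 mm ahead of it and the grasp point (between the pads) is the TCP; z points along the fingers, y is the direction in which the jaws open and shut (so a half turn about z gives the same grasp; the last joint's range is limited). The gripper opens to 85 mm and grips with 20 to 120 N. Pads are 22 mm wide; open, the fingers measure 114 mm over their backs; the gripper's body (76 mm by 85 mm) begins 54 mm behind the grasp point. The pads swing forward as they close: fully open they stand 13 mm farther back than shut.
Start: joints at [-63.713, 12.198, -1.971, 75.831, 0, 90], TCP at [0.221, -0.448, 0.25] pointing down, gripper open.
Joint ranges: [-170.91, 170.91], [-42.67, 98.43], [-65.05, 77.54], [-120.47, 116.71], [-90, 82.35], [-180, 180]. Speed limits (degrees/s): [108.29, 108.29, 136.94, 147.25, 180, 180].

## Interface

Orientations are given as a 3x3 rotation matrix whose columns are the frame's x, y, z axes.
In Python, from workcell import arm, camera, camera_params gives the robot as it stands.
- The arm moves only by the tool apply_moves, never from a script. Its argument "rows" is one flat list of numbers, 5 for each row, row after row: the shift along the tool's x, y, z in m, then the turn about the tool's z in rad, then the finger opening in m, from 0 to 0.0854. A call has 1 to 20 rows; each row shifts and turns the commanded pose from where the row before left it, along the tool's axes as they then stand; what a row does not reach is not made up. A row lasts 1/8 s, in which the tool goes at most 62.5 mm and 10.7 degrees, less where a joint would pass 70% of its speed; a pose out of reach is approached as far as the arm can. A call is refused whole if a number of a shift passes 0.0625 or a number of a turn 0.188, either way. A call with a gripper value outside its range is refused whole. The fingers move at their own pace and stop on an object; "squeeze" is the grip in N (left out, the last holds). Time passes only in rows, so rows that do not move let the fingers close. It gives the time, the measured TCP pose, the force and the opening at its end, in the units of the state.
- arm.state(): the state, without advancing time (a new reading comes with each control period).
- camera(name): name is "side" or "top"; returns the picture (384x512x3 uint8, red, green, blue); there is no depth.
- camera_params(name): a dict with "vfov" (degrees; the focal length in pixels is half the picture's height over the tangent of half this angle, whatever the lens; pixels are square), "cx", "cy" (the principal point, pixels), "rvec" (rotation vector, rad) and "tvec" (3), from world to camera coordinates, as OpenCV has them. Camera axes: x right, y down, z forward; pixel columns grow to the right and rows downward; lengths in m; the calibration is good to about 2 mm. A picture is of the moment at which its call begins. camera_params takes no time and is no camera call.
- arm.close_job(): hands the job in, once; it reports no verdict.
The state is a dict: "time_s": time; "joint_positions": joint angles; "joint_vel": joint speeds; "joint_torque": joint torques, N m; "ee_pos": TCP position; "orientation": TCP orientation; "wrist_force": force on the tool from outside, world axes, zero at the start; "torque": the same for the moment, N m; "finger_gap": finger opening in m.
Only numpy, scipy, OpenCV 4.12 (cv2) and the standard library are available. Lean on these libraries where they do the work, as an engineer would, in place of code of your own. Each camera call takes 0.05 s, during which the arm holds its last target. There are 200 camera calls.

## Working session

There is one attempt and no reset: what is moved stays moved. The work goes in short steps, Python scripts to look and compute and a tool call to move; the robot and the scene stay as the last step left them, time stands still between calls to the robot, and variables do not carry over. Pictures are saved under pics/ and viewed, about 8 in all and at most 12, crops included, and the job is handed in when it is done.

Besides the shell and the picture viewer there is one more tool, called after ">>>" by a JSON object that holds its "fn" and its "kwargs". apply_moves: Moves the arm, as the interface text tells. Its arguments: {"type":"object","properties":{"rows":{"type":"array"},"squeeze":{"type":"number"}},"required":["rows"]}

```bash
mkdir -p pics; ls; cat > h.py <<'E'
import numpy as np, cv2
from workcell import arm, camera, camera_params
def cam(n):
    p=camera_params(n); f=192/np.tan(np.radians(p["vfov"])/2)
    K=np.array([[f,0,p["cx"]],[0,f,p["cy"]],[0,0,1]]); R=cv2.Rodrigues(np.array(p["rvec"],float))[0]
    return K,R,np.array(p["tvec"],float).ravel()
def proj(n,P):
    K,R,t=cam(n); q=(K@(R@np.atleast_2d(P).T+t[:,None])).T; return q[:,:2]/q[:,2:]
def ray(n,uv):
    K,R,t=cam(n); d=R.T@np.linalg.inv(K)@np.array([uv[0],uv[1],1.]); return -R.T@t,d
def onz(n,uv,z):
    c,d=ray(n,uv); return c+d*(z-c[2])/d[2]
def tri(a,b):
    c1,d1=ray("side",a); c2,d2=ray("top",b)
    s=np.linalg.lstsq(np.c_[d1,-d2],c2-c1,rcond=None)[0]
    p,q=c1+s[0]*d1,c2+s[1]*d2; return (p+q)/2,np.linalg.norm(p-q)
def save(n,f,box=None,k=1):
    im=camera(n); cv2.imwrite("raw_"+f,im[...,::-1])
    if box: im=im[box[1]:box[3],box[0]:box[2]]
    cv2.imwrite("pics/"+f,cv2.resize(im,None,fx=k,fy=k,interpolation=cv2.INTER_CUBIC)[...,::-1])
E
python3 - <<'E'
from h import *
save("side","s0.png",k=1.5); save("top","t0.png",k=1.5)
for n in("side","top"):
    K,R,t=cam(n);print(camera_params(n),-R.T@t)
s=arm.state();print(s["ee_pos"],s["orientation"],s["wrist_force"],s["finger_gap"])
E
```

```text
pics
{'vfov': 44.74757957861318, 'cx': 255.42647713183123, 'cy': 191.00130424077574, 'rvec': array([ 1.99757021, -0.80234939,  0.47943871]), 'tvec': array([-0.39577315,  0.26077914,  0.89560602])} [-0.16951707 -0.71781009  0.69481287]
{'vfov': 53.21438943931587, 'cx': 258.3032135856429, 'cy': 193.4713925572912, 'rvec': array([ 2.20725664, -2.19085882,  0.03483192]), 'tvec': array([-0.00939558,  0.52907409,  1.17279759])} [ 0.48414007 -0.01317875  1.19201366]
[ 0.2213003  -0.44804787  0.24988034] [[ 8.96593963e-01  4.42853300e-01 -4.68045173e-04]
 [ 4.42853546e-01 -8.96593560e-01  8.51116288e-04]
 [-4.27266311e-05 -9.70381190e-04 -9.99999528e-01]] [-0.43759951 -0.24640457 -0.16871571] 0.08540584873805976
```

View pics/s0.png

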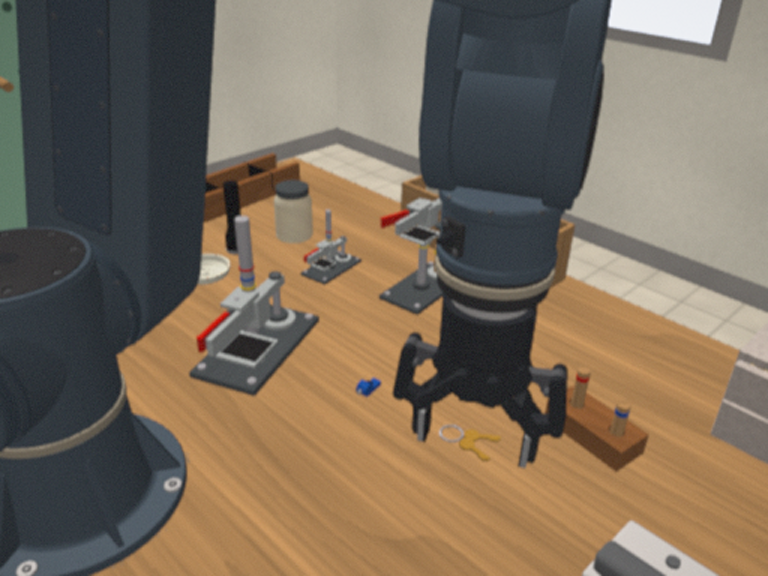

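View pics/t0.png

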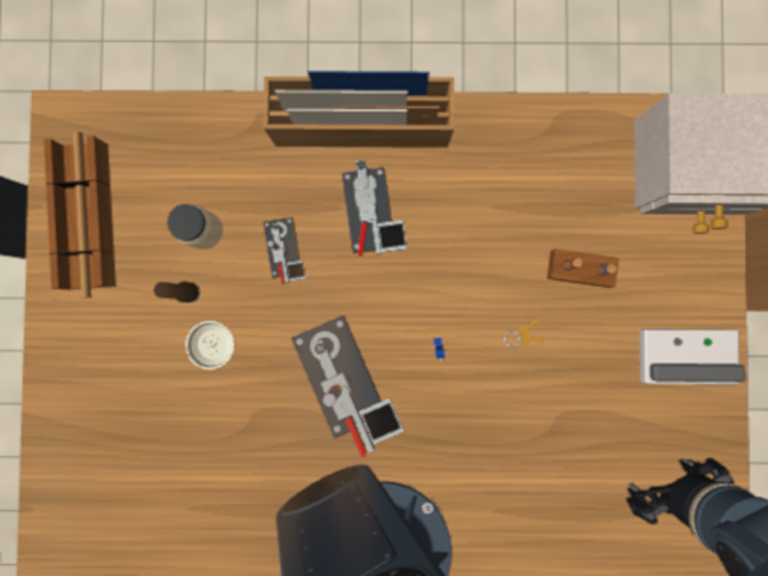

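The top view has the middle-sized gauge around (365,210) in the 1.5x picture. The spare pegs in the block are red- and blue-banded, so the sample should be the yellow short one. I'll crop in closer.

```bash
python3 - <<'E'
from h import *
a=cv2.imread("raw_t0.png")[95:180,215:290]; b=cv2.imread("raw_s0.png")[120:215,240:320]
cv2.imwrite("pics/c0.png",np.hstack([cv2.resize(a,(375,425),interpolation=cv2.INTER_CUBIC),cv2.resize(b,(400,475),interpolation=cv2.INTER_CUBIC)[:425]]))
im=cv2.imread("raw_t0.png"); hsv=cv2.cvtColor(im,cv2.COLOR_BGR2HSV)
m=((hsv[...,1]<70)&(hsv[...,2]<110)).astype(np.uint8); m[:,:215]=0;m[:,275:]=0;m[:95]=0;m[180:]=0
n,l,st,c=cv2.connectedComponentsWithStats(m)
for i in range(1,n):
    if st[i,4]>40:
        pts=np.argwhere(l==i)[:,::-1].astype(np.float32); r=cv2.minAreaRect(pts); bx=cv2.boxPoints(r); print(st[i],r); 
        for z in(.01,):
            P=np.array([onz("top",p,z) for p in bx]);print(P.round(4).tolist(),np.linalg.norm(np.diff(P,axis=0),axis=1))
red=((hsv[...,2]>110)&(hsv[...,1]>170)&((hsv[...,0]<6)|(hsv[...,0]>174))).astype(np.uint8)
n,l,st,c=cv2.connectedComponentsWithStats(red)
for i in range(1,n):
    if st[i,4]>15: print("red",st[i],c[i],cv2.minAreaRect(np.argwhere(l==i)[:,::-1].astype(np.float32)))
E
```

```text
[238 107  23  42 319] ((251.7321014404297, 125.89141845703125), (43.42466354370117, 15.37585163116455), 70.64100646972656)
[[0.7951, 0.062, 0.01], [0.8114, 0.017, 0.01], [0.6834, -0.0287, 0.01], [0.6672, 0.0161, 0.01]] [0.04789669 0.13594166 0.04768924]
[228 114  13  54 317] ((234.83602905273438, 140.69671630859375), (52.782344818115234, 9.144110679626465), 84.80557250976562)
[[0.7733, 0.091, 0.01], [0.7761, 0.0627, 0.01], [0.6121, 0.0463, 0.01], [0.6093, 0.0745, 0.01]] [0.02845954 0.16483844 0.0283081 ]
[243 148   7  19  92] ((246.0, 157.0), (18.0, 6.0), 90.0)
[[0.6699, 0.0431, 0.01], [0.67, 0.0245, 0.01], [0.614, 0.024, 0.01], [0.6139, 0.0426, 0.01]] [0.01860871 0.05600455 0.01857529]
[253 149  18  16 230] ((261.0999755859375, 156.6999969482422), (14.142135620117188, 16.122034072875977), 81.8698959350586)
[[0.6612, 0.0147, 0.01], [0.6687, -0.0347, 0.01], [0.6251, -0.0412, 0.01], [0.6177, 0.0082, 0.01]] [0.04996978 0.04399404 0.04989834]
red [239 149   5  21  55] [241.05454545 158.58181818] ((240.9300079345703, 158.989990234375), (2.6870059967041016, 20.36467742919922), 8.130102157592773)
red [186 176   3  13  19] [186.94736842 181.73684211] ((186.91893005371094, 182.01351928710938), (12.165525436401367, 1.479590892791748), 80.53767395019531)
red [231 279  13  25  89] [237.14606742 291.07865169] ((237.17526245117188, 291.14434814453125), (26.399002075195312, 3.249107837677002), 66.03751373291016)
```

View pics/c0.png

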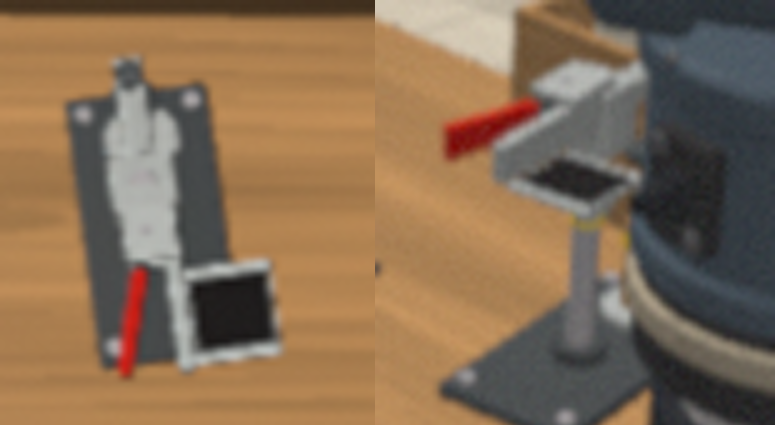

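```bash
python3 - <<'E'
from h import *
C=np.array([onz("top",(215+u/5,95+v/5),.01) for u,v in((67,102),(203,85),(102,367))]);print(C.round(4).tolist(),np.linalg.norm(C[0]-C[1]),np.linalg.norm(C[0]-C[2]))
ex=C[0]-C[2];print("yaw",np.degrees(np.arctan2(ex[1],ex[0])), "yaw from width",np.degrees(np.arctan2(*( (C[0]-C[1])[[1,0]])))-90)
print("plate centre",(C[1]+C[2])/2)
s=lambda u,v:(240+(u-375)/5,120+v/5); t=lambda u,v:(215+u/5,95+v/5)
print("pad",tri(s(573,180),t(232,311)))
print("pad corner near", tri(s(588,215),t(281,353)), "far right",tri(s(640,183),t(271,262)))
print("lever end top edge",tri(s(445,128),t(120,376)))
print("fin end",tri(s(495,150),t(180,368)))
E
```

```text
[[0.7716, 0.0894, 0.01], [0.7827, 0.0049, 0.01], [0.6063, 0.066, 0.01]] 0.08529718251936383 0.16695003906939143
yaw 8.064396732274037 yaw from width 7.532506855541371
plate centre [0.69450135 0.03545299 0.01      ]
pad (array([ 0.62159131, -0.0140941 ,  0.16056463]), np.float64(9.410771612468039e-05))
pad corner near (array([ 0.6003351 , -0.0419389 ,  0.15884606]), np.float64(0.0033698516133000966)) far right (array([ 0.64895306, -0.03517152,  0.15747099]), np.float64(0.00039212036420298936))
lever end top edge (array([0.58502431, 0.04394653, 0.1806403 ]), np.float64(0.003066278299959786))
fin end (array([0.58959   , 0.01239523, 0.1782466 ]), np.float64(0.002672899366251285))
```

>>> {"fn": "apply_moves", "kwargs": {"rows": [0.0405,-0.0186,0,0,0.0854,0.0405,-0.0186,0,0,0.0854,0.0405,-0.0186,0,0,0.0854,0.0405,-0.0186,0,0,0.0854,0.0405,-0.0186,0,0,0.0854,0.0405,-0.0186,0,0,0.0854,0.0405,-0.0186,0,0,0.0854,0.0405,-0.0186,0,0,0.0854,0.0405,-0.0186,0,0,0.0854,0.0405,-0.0186,0,0,0.0854,0.0405,-0.0186,0,0,0.0854,0.0405,-0.0186,0,0,0.0854,0.0405,-0.0186,0,0,0.0854,0.0405,-0.0186,0,0,0.0854]}}

```text
time_s: 1.85
ee_pos: [0.6151, 0.0376, 0.25]
orientation: [[0.897, 0.443, -0.001], [0.443, -0.897, -0.0], [-0.0, -0.0, -1.0]]
wrist_force: [0.0, -0.9, -0.9]
finger_gap: 0.0852
```

```bash
python3 - <<'E'
from h import *
s=arm.state();print(s["time_s"],s["ee_pos"],s["orientation"],s["joint_positions"],s["wrist_force"])
E
```

```text
1.85 [0.61509711 0.03757788 0.24996177] [[ 8.96558713e-01  4.42924595e-01 -5.25940207e-04]
 [ 4.42924626e-01 -8.96558850e-01 -6.32342841e-05]
 [-4.99544367e-04 -1.76258621e-04 -9.99999860e-01]] [ 3.49685842e+00  2.66506968e+01  1.82821021e+01  8.16617044e+01
 -1.77831509e-03  1.57206225e+02] [ 0.03841896 -0.85418109 -0.87135107]
```

>>> {"fn": "apply_moves", "kwargs": {"rows": [0,0,0,0.16,0.06,0,0,0,0.16,0.06,0,0,0,0,0.06,0,0,0,0,0.06]}}

```text
time_s: 2.35
ee_pos: [0.6144, 0.0362, 0.2502]
orientation: [[0.99, 0.142, -0.0], [0.142, -0.99, -0.0], [-0.0, -0.0, -1.0]]
wrist_force: [-0.2, 0.5, -0.5]
finger_gap: 0.0601
```

```bash
python3 - <<'E'
from h import *
s=arm.state();print(s["time_s"],s["ee_pos"],s["orientation"],s["joint_positions"],s["finger_gap"])
save("side","s1.png",(200,80,360,220),4.5); save("top","t1.png",(195,60,315,200),3)
a=cv2.imread("pics/s1.png");print(a.shape)
E
```

```text
2.35 [0.61438526 0.03618793 0.25018062] [[ 9.89892125e-01  1.41822126e-01 -2.56688999e-04]
 [ 1.41822124e-01 -9.89892158e-01 -2.64740193e-05]
 [-2.57849029e-04 -1.01977558e-05 -9.99999967e-01]] [ 3.37119966e+00  2.65297845e+01  1.81266552e+01  8.16116417e+01
 -6.49374035e-04  1.75217901e+02] 0.06014172812706145
(630, 720, 3)
```

View pics/s1.png

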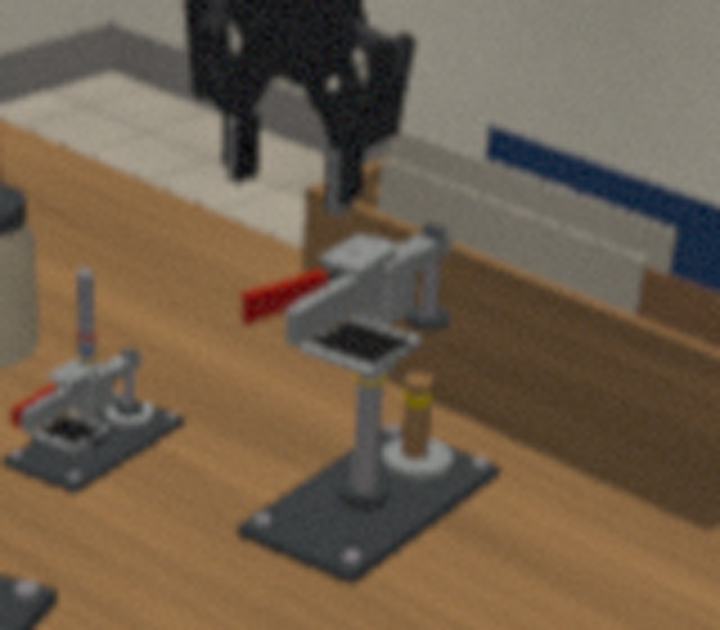

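The side view is clear. The sample peg, at about (418,410) in the crop, has a yellow band, so it is the short one, and a yellow ring shows just below the carriage. I'll cross-check the pose using the column base, anvil and fingertips.

```bash
python3 - <<'E'
from h import *
S=lambda u,v:(200+u/4.5,80+v/4.5)
col=onz("side",S(365,492),.012); 
anv=onz("side",S(418,455),.016); print("col",col,"anvil",anv,np.linalg.norm((anv-col)[:2]),np.degrees(np.arctan2(*(anv-col)[[1,0]])))
t=np.radians(8);R=np.array([[np.cos(t),-np.sin(t)],[np.sin(t),np.cos(t)]])
c0=np.array([.6856,.0333])
P={"pad":(-70,-38,.16),"finendtop":(-100,-14,.182),"finendbot":(-100,-14,.16),"padNearR":(-96,-62,.16),"padFarR":(-44,-62,.16),"colbase":(0,0,.012),"anvil":(62,0,.016)}
for k,(x,y,z) in P.items():
    w=c0+R@np.array([x,y])/1000; uv=proj("side",[[*w,z]])[0]; ut=proj("top",[[*w,z]])[0]
    print(k,((uv-[200,80])*4.5).round(),"topcrop",((ut-[215,95])*5).round())
s=arm.state();T=np.array(s["ee_pos"]);O=np.array(s["orientation"])
for dz in(.010,.015,.019):
    for g in(-.03,.03): print(dz,g,((proj("side",[T+O@[0,g,dz]])[0]-[200,80])*4.5).round())
E
```

```text
col [0.69120082 0.03526663 0.012     ] anvil [0.74596381 0.03939982 0.016     ] 0.054918741809180424 4.31617208659846
pad [358. 343.] topcrop [232. 311.]
finendtop [293. 314.] topcrop [195. 368.]
finendbot [292. 349.] topcrop [195. 372.]
padNearR [367. 372.] topcrop [282. 353.]
padFarR [419. 339.] topcrop [270. 258.]
colbase [361. 496.] topcrop [156. 239.]
anvil [416. 453.] topcrop [143. 139.]
0.01 -0.03 [247. 174.]
0.01 0.03 [334. 201.]
0.015 -0.03 [247. 182.]
0.015 0.03 [334. 209.]
0.019 -0.03 [247. 189.]
0.019 0.03 [333. 216.]
```

>>> {"fn": "apply_moves", "kwargs": {"rows": [0,0,0.025,0,0.064,0,0,0.025,0,0.064,0,0,0.015,0,0.064,0,0,0.005,0,0.064,0,0,0,0,0.064]}}

```text
time_s: 3.08
ee_pos: [0.6146, 0.0363, 0.1807]
orientation: [[0.99, 0.139, 0.0], [0.139, -0.99, 0.0], [0.0, 0.0, -1.0]]
wrist_force: [-0.1, -0.8, -0.3]
finger_gap: 0.0639
```

```bash
python3 - <<'E'
from h import *
save("side","s2.png",(240,110,310,180),8)
E
```

```text
(no output)
```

View pics/s2.png

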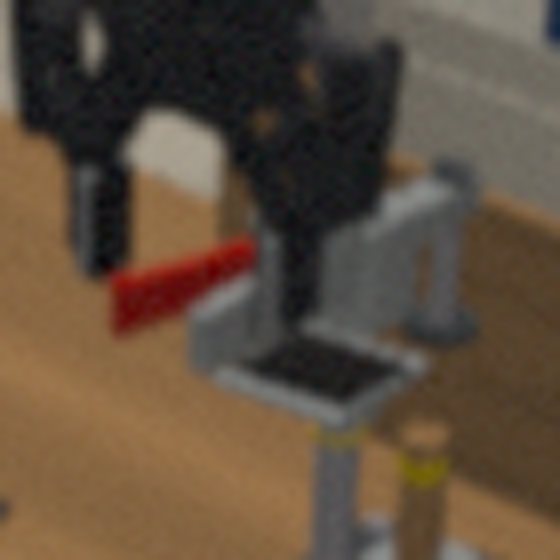

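The right finger hangs over the black pad, beside the fin's -y face (tip at about (300,325)). The left finger is outside the lever. Pressing down now.

>>> {"fn": "apply_moves", "kwargs": {"rows": [0,0,0.005,0,0.064,0,0,0.005,0,0.064,0,0,0.008,0,0.064,0,0,0.01,0,0.064,0,0,0.007,0,0.064,0,0,0,0,0.064]}}

```text
time_s: 3.88
ee_pos: [0.6142, 0.0363, 0.1447]
orientation: [[0.99, 0.138, -0.001], [0.138, -0.99, -0.0], [-0.001, -0.0, -1.0]]
wrist_force: [1.3, 0.5, 3.5]
finger_gap: 0.0643
```

>>> {"fn": "apply_moves", "kwargs": {"rows": [0,0,0.004,0,0.064,0,0,0.003,0,0.064,0,0,0,0,0.064]}}

```text
time_s: 4.25
ee_pos: [0.6143, 0.0363, 0.1382]
orientation: [[0.99, 0.138, -0.0], [0.138, -0.99, -0.0], [-0.0, -0.0, -1.0]]
wrist_force: [-1.4, 0.4, 3.8]
finger_gap: 0.0639
```

>>> {"fn": "apply_moves", "kwargs": {"rows": [0,0,0.002,0,0.064,0,0,0,0,0.064]}}

```text
time_s: 4.5
ee_pos: [0.6143, 0.0363, 0.1363]
orientation: [[0.99, 0.138, -0.0], [0.138, -0.99, -0.0], [-0.0, 0.0, -1.0]]
wrist_force: [-1.3, 0.2, 4.1]
finger_gap: 0.064
```

>>> {"fn": "apply_moves", "kwargs": {"rows": [0,0,0.0015,0,0.064,0,0,0,0,0.064]}}

```text
time_s: 4.75
ee_pos: [0.6143, 0.0363, 0.1348]
orientation: [[0.99, 0.138, -0.0], [0.138, -0.99, -0.0], [-0.0, -0.0, -1.0]]
wrist_force: [-2.9, -0.1, 5.1]
finger_gap: 0.0643
```

>>> {"fn": "apply_moves", "kwargs": {"rows": [0,0,0.001,0,0.064,0,0,0,0,0.064]}}

```text
time_s: 5.0
ee_pos: [0.6143, 0.0363, 0.1339]
orientation: [[0.99, 0.138, -0.0], [0.138, -0.99, -0.0], [-0.0, 0.0, -1.0]]
wrist_force: [-2.6, 0.4, 4.4]
finger_gap: 0.0641
```

>>> {"fn": "apply_moves", "kwargs": {"rows": [0,0,0.001,0,0.064,0,0,0,0,0.064]}}

```text
time_s: 5.25
ee_pos: [0.6143, 0.0362, 0.1336]
orientation: [[0.99, 0.138, 0.0], [0.138, -0.99, -0.0], [0.0, 0.0, -1.0]]
wrist_force: [-5.8, -0.2, 14.1]
finger_gap: 0.0638
```

>>> {"fn": "apply_moves", "kwargs": {"rows": [0,0,0.0007,0,0.064,0,0,0,0,0.064]}}

```text
time_s: 5.5
ee_pos: [0.6144, 0.0362, 0.1334]
orientation: [[0.99, 0.138, 0.001], [0.138, -0.99, -0.0], [0.001, 0.0, -1.0]]
wrist_force: [-8.5, -0.2, 20.0]
finger_gap: 0.0641
```

The force climbs at about 10 N/mm, so the foot is on the peg. Travel from pad contact is about 40 mm, as expected for the 55 mm peg. Next I'll close in stages, shifting the TCP so the pad finger stays by the fin.

>>> {"fn": "apply_moves", "kwargs": {"rows": [0,0.002,-0.0008,0,0.06,0,0.002,-0.0008,0,0.056,0,0,0,0,0.056], "squeeze": 40}}

```text
time_s: 5.88
ee_pos: [0.615, 0.0322, 0.1352]
orientation: [[0.99, 0.138, 0.001], [0.138, -0.99, -0.0], [0.001, 0.0, -1.0]]
wrist_force: [-10.5, -0.0, 23.1]
finger_gap: 0.056
```

>>> {"fn": "apply_moves", "kwargs": {"rows": [0,0.0018,-0.0009,0,0.052,0,0.0018,-0.0009,0,0.048,0,0,0,0,0.048]}}

```text
time_s: 6.25
ee_pos: [0.6155, 0.0283, 0.1368]
orientation: [[0.99, 0.138, 0.001], [0.138, -0.99, -0.001], [0.001, 0.001, -1.0]]
wrist_force: [-9.0, -1.8, 20.4]
finger_gap: 0.048
```

>>> {"fn": "apply_moves", "kwargs": {"rows": [0,0.0005,-0.0009,0,0.044,0,0.0005,-0.0009,0,0.04,0,0,0,0,0.04]}}

```text
time_s: 6.62
ee_pos: [0.6162, 0.0269, 0.1382]
orientation: [[0.99, 0.138, 0.002], [0.138, -0.99, -0.002], [0.001, 0.002, -1.0]]
wrist_force: [-2.3, -6.8, 10.9]
finger_gap: 0.0403
```

```bash
python3 - <<'E'
from h import *
save("side","s3.png",(235,110,315,190),7)
E
```

```text
(no output)
```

View pics/s3.png

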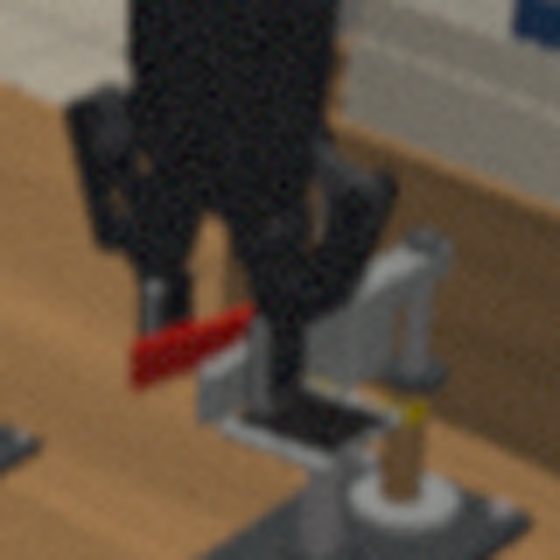

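The foot sits on the yellow-banded peg (around (410,400)), the lever is still open, and the outer finger is behind it. I'll keep closing.

>>> {"fn": "apply_moves", "kwargs": {"rows": [0,0.0015,0,0,0.036,0,0.0015,-0.0003,0,0.032,0,0,0,0,0.032]}}

```text
time_s: 7.05
ee_pos: [0.6168, 0.0247, 0.1389]
orientation: [[0.99, 0.138, 0.002], [0.138, -0.99, -0.0], [0.002, 0.0, -1.0]]
wrist_force: [-2.1, -1.3, 16.7]
finger_gap: 0.0319
```

>>> {"fn": "apply_moves", "kwargs": {"rows": [0,0.0018,-0.0002,0,0.028,0,0.0018,-0.0003,0,0.024,0,0,0,0,0.024]}}

```text
time_s: 7.42
ee_pos: [0.6173, 0.0208, 0.1395]
orientation: [[0.99, 0.138, 0.002], [0.138, -0.99, -0.001], [0.002, 0.001, -1.0]]
wrist_force: [-2.0, -3.4, 17.4]
finger_gap: 0.0244
```

>>> {"fn": "apply_moves", "kwargs": {"rows": [0,0.001,-0.0002,0,0.02,0,0.0005,0,0,0.016,0,0,0,0,0.01,0,0,0,0,0.01,0,0,0,0,0.01], "squeeze": 50}}

```text
time_s: 8.05
ee_pos: [0.6176, 0.0184, 0.1399]
orientation: [[0.99, 0.138, 0.003], [0.138, -0.99, -0.002], [0.002, 0.003, -1.0]]
wrist_force: [-2.9, -10.0, 18.5]
finger_gap: 0.0179
```

```bash
python3 - <<'E'
from h import *
save("side","s4.png",(235,110,315,190),7);save("top","t4.png",(215,95,290,180),5)
E
```

```text
(no output)
```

View pics/s4.png

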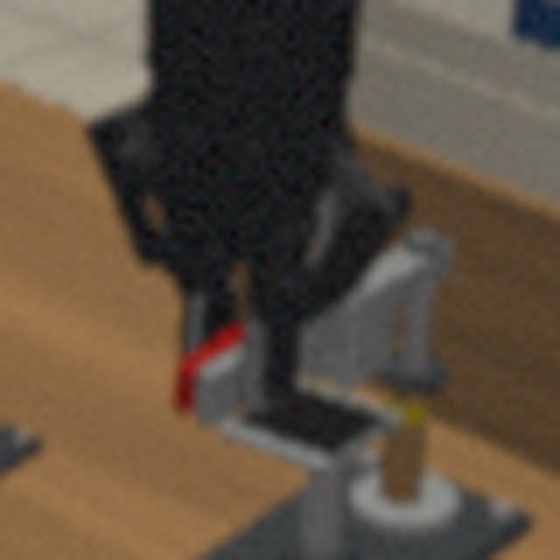

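>>> {"fn": "apply_moves", "kwargs": {"rows": [0,0.0007,0,0,0.01,0,0,0,0,0.01,0,0,0,0,0.01,0,0,0,0,0.01]}}

```text
time_s: 8.65
ee_pos: [0.6177, 0.0183, 0.1399]
orientation: [[0.99, 0.138, 0.003], [0.138, -0.99, -0.001], [0.002, 0.002, -1.0]]
wrist_force: [-3.4, -6.3, 19.3]
finger_gap: 0.0176
```

```bash
python3 - <<'E'
from h import *
s=arm.state();print(s["finger_gap"],s["joint_vel"],s["wrist_force"],s["torque"])
im=camera("side");cv2.imwrite("raw_s5.png",im[...,::-1])
im=im[130:175,250:305]; cv2.imwrite("pics/s5.png",cv2.resize(im,None,fx=12,fy=12,interpolation=cv2.INTER_CUBIC)[...,::-1])
E
```

```text
0.01758792406958505 [-0.08694909 -0.05728522  0.04682926 -0.01672634  0.02428068  0.04393969] [-3.37538029 -6.34125427 19.31417869] [-1.32079878  0.65676476  0.48199124]
```

View pics/s5.png

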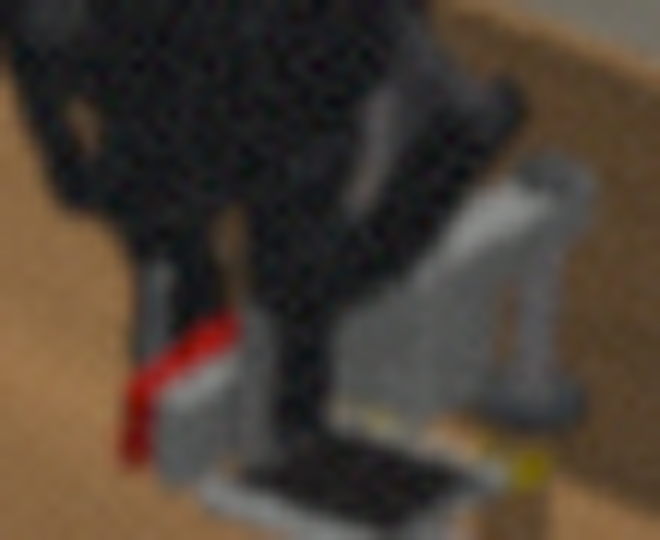

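```bash
python3 - <<'E'
from h import *
a=[cv2.imread(f"raw_s{i}.png",0)[150:185,288:302] for i in(3,5)]
print("foot/peg shift px",cv2.phaseCorrelate(*[x.astype(np.float32) for x in a]))
print(arm.close_job()); s=arm.state(); print(s["time_s"],s["finger_gap"],s["wrist_force"])
E
```

```text
foot/peg shift px ((0.370164396397449, 0.11151721824842653), 1.0054266757435268)
the job is handed in; nothing more can be done
None
the job is handed in; nothing more can be done
```

I pressed the middle-sized gauge's leg down by its thumb rest until the foot sat on the sample peg. I then closed the red lever and handed the job in while still pressing and squeezing. The sample is the short peg with the yellow band. No verdict was reported.

- **Foot on the peg:** the push stayed at about 3.5–5 N over some 40 mm of travel, as expected for the 55 mm peg, then rose at about 10 N/mm. The foot was seated for more than 0.2 s with the lever still open.
- **Lever closed:** the lever lay parallel to the fin in the last picture. The finger gap held at 17.6 mm under a 50 N squeeze. This is below the 20 mm nominal width of fin and lever; I put that down to the fingers giving under load.
- **At hand-in:** the downward push was about 19 N at 8.7 s on the clock. The last reading still had a 6 N sideways force on the wrist, so the squeeze was slightly uneven. The foot and peg had shifted less than 0.4 px since before the lever was closed.
- **Not measured:** lever angle and contact forces on each finger have no direct reading, so these rest on the gap, the wrist force and the pictures. I did not take pictures of the other objects again at the end; the approach passed above them, and the wrist force showed no contact at the points I read it.

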